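# Spread a heap of spacers and prove the layer with a levelling bar

## Robot

A 6-joint arm with a two-finger parallel gripper is mounted at the origin on a cart in front of the work surface, level with it; the furniture and walls round the work are solid. World frame = base frame: x ahead of the robot, y to its left, z up, the work surface at z = 0. Lengths are in mm, angles in rad, forces in N, time in s.
With the tool pointing down it reaches from about 275 to 750 mm from the base axis. Payload 10.2 kg.
Tool frame: the origin (TCP) lies at the very end of the fingers, on their centre line; the grasp point (between the pads) lies 19 mm behind it; z points along the fingers, x is the direction in which the jaws open and shut, and the axes are right-handed (so a half turn about z gives the same grasp; the last joint's range is limited). The gripper opens to 85 mm and grips with 20 to 120 N. Pads are 22 mm wide; open, the fingers measure 114 mm over their backs; the gripper's body (76 mm by 85 mm) begins 54 mm behind the grasp point. The pads swing forward as they close: fully open they stand 13 mm farther back than shut.
Start: joints at [-1.487, 0.313, 1.498, -0, 1.331, -0.223], TCP at [158.542, -500.495, 231.294] pointing down, gripper open.
Joint ranges: [-2.94, 2.94], [-0.97, 2.17], [0.19, 2.56], [-1.23, 4.37], [0.02, 3.11], [-2.88, 2.88]. Speed limits (rad/s): [2.39, 2.39, 3.01, 3.14, 3.14, 3.14].

## Interface

Orientations are given as a unit quaternion [w, x, y, z].
In Python, from rig import ctrl, cams gives the robot as it stands.
- The arm moves only by the tool play_rows, never from a script. Its argument "steps" is a list of rows, each a list of 2 entries, a list of its own where there are three numbers: the shift along the tool's x, y, z normalised to -1 to 1, where 1 is 0.75 m, then the turn, a rotation vector about the tool's x, y, z normalised to -1 to 1, where 1 is 45 degrees. A call has 1 to 20 rows; each row shifts and turns the commanded pose from where the row before left it, along the tool's axes as they then stand; what a row does not reach is not made up. A row lasts 1/10 s, in which the tool goes at most 50 mm and 8.59 degrees, less where a joint would pass 70% of its speed; a pose out of reach is approached as far as the arm can. A call with a number of a shift or a turn outside -1 to 1 is refused whole. A call with a gripper value outside its range is refused whole. "grip" is the closure, from 0 (fully open) to 1 (shut), set as the call begins (left out, the last holds). The fingers move at their own pace and stop on an object; "squeeze" is the grip in N (left out, the last holds). Time passes only in rows, so rows that do not move let the fingers close. It gives the time, the measured TCP pose, the force and the opening at its end, in the units of the state.
- ctrl.sense(): the state, without advancing time (a new reading comes with each control period).
- cams.capture(name): name is "scene" or "top" or "wrist"; returns the picture (420x560x3 uint8, red, green, blue); there is no depth.
- cams.camera_info(name): a dict with "fx", "fy", "cx", "cy" (pixels), "xyz" and "attitude" of the camera in the world. Camera axes: x right, y up, looking along -z (the intrinsics and any distortion apply to the point x, -y, -z); pixel columns grow to the right and rows downward; lengths in mm; the calibration is good to about 2 mm. A picture is of the moment at which its call begins: read the wrist's pose just before it. camera_info takes no time and is no camera call; for the wrist camera it gives the pose at the moment of the call.
- ctrl.finish_job(): hands the job in, once; it reports no verdict.
Trained networks look in the newest picture that a camera, given by its name, has taken for a name from the list of things; names that differ only in an ending like _2 or _b are one class to them, and where a whole thing is asked for, a point or a joint stands for the part that bears it (a point fixed in the world has none). Each returns a list of dicts, best first, with "p" (0 to 1); they miss things now and then, are a little off and sometimes report something else, mostly with a low value. They report only what shows in the picture. A call takes as long as a camera call.
- cams.search_frame(camera, thing): "rect" ([centre column, centre row, width, height] in pixels, round what is visible of it).
- cams.tip_of(camera, thing): "pixel" ([column, row] in pixels: a listed point, or the origin of a listed thing).
The state is a dict: "time_s": time; "joints": joint angles; "dq": joint speeds; "tau": joint torques, N m; "eef_pos": TCP position; "ee_rot": TCP orientation; "force": force on the tool from outside, world axes, zero at the start; "wrist_torque": the same for the moment, N m; "grip_width": opening from 0.0 (shut) to 1.0 (fully open).
Only numpy, scipy, OpenCV 4.12 (cv2) and the standard library are available. Lean on these libraries where they do the work, as an engineer would, in place of code of your own. Each camera call takes 0.05 s, during which the arm holds its last target.

## Task

Spread the heaped brass spacers over the shallow aluminium tray into one even layer: none lying or leaning on another, and at least one standing mostly inside each of the six fields scribed on the tray floor. When that is done, check the layer with the levelling bar: set it down gently across both side rails at the end of the tray nearest the robot, slide it along the rails to the far end, keeping it on both rails but never pressing hard, and leave it lying there across the rails. Leave the other things on the bench alone.

Things in the scene. Friction and masses are not known exactly. Their poses are not given: they have to be found in the camera images.
- tray: fixed aluminium tray, 226 x 170 mm; origin at the centre of its underside, on the bench; x along its length (away from the robot within 0.15 rad), y left, z up. Inner floor 210 (x) by 150 (y) mm, 5 mm above the bench, scribed by thin dark lines at x = -35, x = +35 and y = 0 mm into six fields. End walls 8 mm thick, tops 30 mm above the bench.
- left_rail: the tray's left side wall (+y), part of the tray: 226 long, 10 wide, flat top 37 mm above the bench (32 mm above the tray floor); origin at the centre of its underside, 80 mm left of the tray's centre line and 5 mm above the bench
- right_rail: the tray's right side wall (-y), same shape, 80 mm right of the centre line
- levelling_bar: loose steel bar 196 mm long (its y), 16 thick (x), 28 high, with a wooden grip 60 long, 22 high, 16 thick on its middle; about 0.35 kg. Stands on its edge on the bench left of the tray, beyond the hose; origin at the centre of its underside, z up. On the rails it clears a single layer (21 mm flat, 29 mm on its side) and is stopped by spacers lying on others. Either way round will do.
- bar_grip (a point): the middle of the bar's grip, 38 mm above its underside; grip it across the 16 mm thickness (the bar's x)
- spacer1_mid (a point): the centre of a plain brass spacer, a cylinder 29 mm across and 21 mm high with a small bore, 70 g, its axis along z; eight alike start as a heap in the tray, five on the floor, two on those and one on top
- spacer2_mid (a point): centre of another of the eight brass spacers
- spacer3_mid (a point): centre of another of the eight brass spacers
- spacer4_mid (a point): centre of another of the eight brass spacers
- spacer5_mid (a point): centre of another of the eight brass spacers
- spacer6_mid (a point): centre of another of the eight brass spacers
- spacer7_mid (a point): centre of another of the eight brass spacers
- spacer8_mid (a point): centre of another of the eight brass spacers
- tape_measure: bystander: tape measure 65 x 73 x 40 mm beyond the tray
- valve_nut: bystander: brass hexagon nut 32 x 28 x 14 mm beyond the tray
- hex_key: bystander: hexagon key 83 x 31 x 6 mm to the left, beyond the bar

How it is judged:
By the outcome, as a careful person would: the job done as asked, in the order asked, and still so for the second after the job is handed in, with the robot touching nothing.
It also fails if it takes over 72 s, if anything falls off the work surface, if the arm or the gripper's body presses on something with over 40 N, if the wrist force passes 120 N, or if a joint passes its speed limit or range.

## Working session

There is one attempt and no reset: what is moved stays moved. The work goes in short steps, Python scripts to look and compute and a tool call to move; the robot and the scene stay as the last step left them, time stands still between calls to the robot, and variables do not carry over. Pictures are saved under pics/ and viewed, and the job is handed in when it is done.

Besides the shell and the picture viewer there is one more tool, called after "Emit:" by a JSON object that holds its "method" and its "body". play_rows: Moves the arm, as the interface text tells. Its arguments: {"type":"object","properties":{"steps":{"type":"array"},"grip":{"type":"number"},"squeeze":{"type":"number"}},"required":["steps"]}

```bash
ls; mkdir -p pics
python3 - <<'E'
from rig import ctrl,cams
import cv2
print(ctrl.sense())
for n in("scene","top","wrist"):
    im=cams.capture(n); cv2.imwrite(f"pics/{n}0.png",im[:,:,::-1]); print(n,cams.camera_info(n))
E
```

```text
pics
{'time_s': 0.0, 'joints': array([-1.48742571e+00,  3.13444951e-01,  1.49848613e+00, -6.29117887e-07,
        1.33102132e+00, -2.23420018e-01]), 'dq': array([-1.56602294e-05, -1.33647412e-03,  2.60813282e-04, -2.82172080e-04,
        6.81131858e-04, -8.97664157e-04]), 'tau': array([ 5.78255167e-04, -4.12270367e+01, -2.59746659e+01, -1.47254514e-04,
        4.13514776e-03, -1.22394638e-05]), 'eef_pos': array([ 158.50459375, -500.20625929,  230.71920944]), 'ee_rot': array([-5.12999974e-04,  8.06845781e-01, -5.90761731e-01, -4.46158323e-04]), 'force': array([ 0.12369134,  0.19784437, -0.36197153]), 'wrist_torque': array([0.01139071, 0.02787593, 0.00479797]), 'grip_width': 1.003201788498468}
scene {'fx': 468.72361665037647, 'fy': 468.72361665037647, 'cx': 273.78445557566823, 'cy': 206.74268514587803, 'xyz': array([110.49656053, 453.42961284, 808.87672553]), 'attitude': array([-0.4048415 , -0.16266323,  0.31968401,  0.84109819])}
top {'fx': 446.8154709393728, 'fy': 446.8154709393728, 'cx': 273.272197118605, 'cy': 209.43783049573344, 'xyz': array([525.72425634,  66.41402518, 929.87289558]), 'attitude': array([ 0.71055456,  0.02378116, -0.04763833, -0.70162473])}
wrist {'fx': 340.9650694577414, 'fy': 340.9650694577414, 'cx': 275.8886967384837, 'cy': 211.6587167433122, 'xyz': array([ 224.37985916, -479.9636814 ,  373.46184171]), 'attitude': array([ 0.79929938, -0.1110713 ,  0.08126968, -0.5849606 ])}
```

View pics/top0.png

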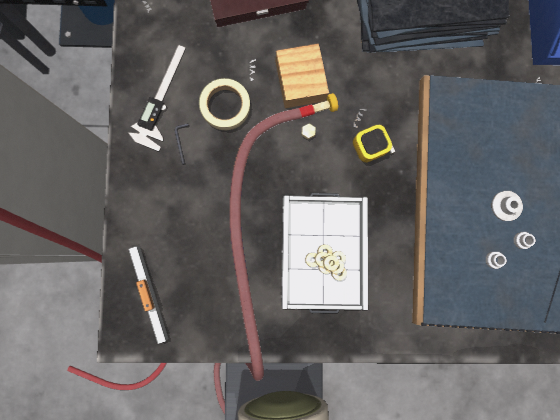

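View pics/scene0.png

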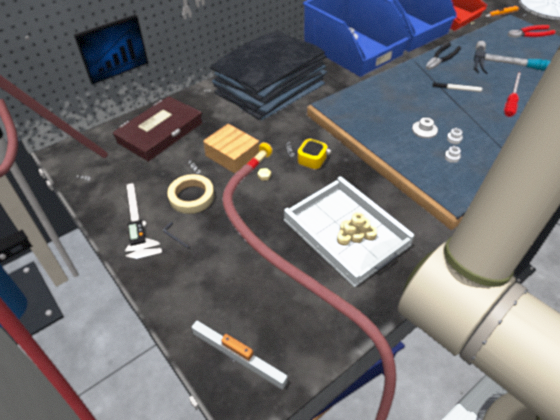

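```bash
cat > h.py <<'E'
from rig import ctrl,cams
import numpy as np, cv2
from scipy.spatial.transform import Rotation as R
def rot(q): return R.from_quat([q[1],q[2],q[3],q[0]])
def ray(info,px):
    d=np.array([(px[0]-info['cx'])/info['fx'],-(px[1]-info['cy'])/info['fy'],-1.])
    return rot(info['attitude']).apply(d)
def at_z(info,px,z):
    d=ray(info,px); o=np.array(info['xyz']); return o+d*(z-o[2])/d[2]
def proj(info,p):
    c=rot(info['attitude']).inv().apply(np.atleast_2d(p)-info['xyz'])
    return np.c_[info['cx']+info['fx']*c[:,0]/-c[:,2], info['cy']-info['fy']*c[:,1]/-c[:,2]]
def shot(n,name,scale=1):
    im=cams.capture(n); cv2.imwrite(f"pics/{name}.png",im[:,:,::-1]); return im
E
python3 - <<'E'
from h import *
i=cams.camera_info('top')
for n in('left_rail','right_rail','tray','levelling_bar','bar_grip','valve_nut','tape_measure','hex_key','spacer1_mid'):
    shot('top','x')
    z={'left_rail':5,'right_rail':5,'bar_grip':38,'spacer1_mid':30}.get(n,0)
    for d in cams.tip_of('top',n)[:9]:
        print(n,np.round(d['pixel'],1),round(d['p'],2),at_z(i,d['pixel'],z).round(0))
im=cams.capture('top')
c=im[180:330,260:400]; cv2.imwrite('pics/topc.png',cv2.resize(c[:,:,::-1],None,fx=4,fy=4,interpolation=cv2.INTER_CUBIC))
w=cams.camera_info('wrist'); s=ctrl.sense()
Rt=rot(s['ee_rot']); print('camInTool',Rt.inv().apply(w['xyz']-s['eef_pos']), (Rt.inv()*rot(w['attitude'])).as_matrix().round(3)); print(Rt.as_matrix().round(3),s['time_s'])
E
```

```text
left_rail [284.  248.3] 0.95 [539.  13.   5.]
right_rail [324.9 262. ] 0.68 [512. -72.   5.]
right_rail [360.9 252.1] 0.62 [ 533. -147.    5.]
tray [322.6 252.7] 0.78 [531. -68.   0.]
levelling_bar [150.5 295.5] 0.94 [441. 283.   0.]
bar_grip [143.6 298.8] 0.74 [438. 288.  38.]
valve_nut [336.6 257.3] 0.45 [522. -97.   0.]
valve_nut [309.4 131.5] 0.44 [789. -40.   0.]
tape_measure [370.4 144.7] 0.63 [ 763. -171.    0.]
tape_measure [150.6 294.8] 0.34 [442. 283.   0.]
hex_key [320.2 250.7] 0.51 [535. -63.   0.]
hex_key [184.  140.7] 0.48 [763. 226.   0.]
spacer1_mid [325.  267.9] 0.44 [501. -69.  30.]
camInTool [   0.36872204  -68.93786302 -142.56985218] [[ 1.    -0.    -0.001]
 [-0.    -0.962 -0.273]
 [-0.001  0.273 -0.962]]
[[ 0.302 -0.953  0.   ]
 [-0.953 -0.302  0.   ]
 [-0.    -0.    -1.   ]] 1.1
```

View pics/topc.png

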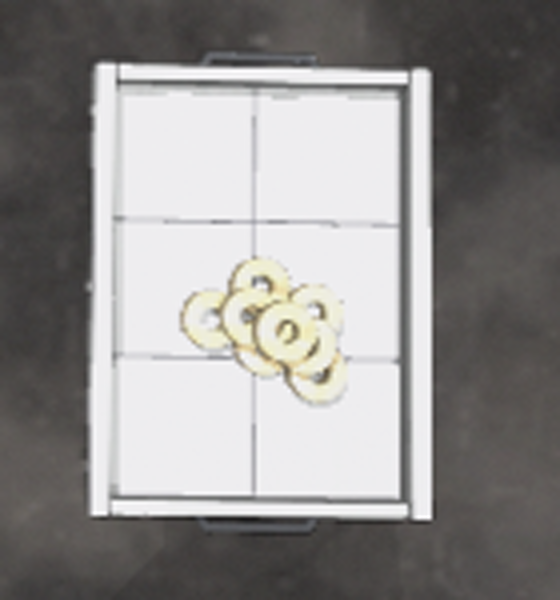

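```bash
python3 - <<'E'
from h import *
i=cams.camera_info('top')
f=lambda c:(260+c[0]/4-.4,180+c[1]/4-.4)
P={k:at_z(i,f(c),37)[:2] for k,c in dict(TL=(95,64),BL=(91,516),TR=(431,69),BR=(432,520)).items()}
for k in P: print(k,P[k].round(1))
c=sum(P.values())/4; ax=(P['TL']+P['TR']-P['BL']-P['BR']); print(c,np.arctan2(ax[1],ax[0]),np.linalg.norm(ax)/2,np.linalg.norm(P['TL']-P['TR']))
a=np.arctan2(ax[1],ax[0]);M=np.array([[np.cos(a),np.sin(a)],[-np.sin(a),np.cos(a)]])
for k,(p,z) in dict(A=((287,331),68),B=((250,317),47),C=((310,345),47),D=((260,284),26),E=((209,320),26),F=((316,311),26),G=((319,375),26),H=((262,350),26)).items():
    w=at_z(i,f(p),z)[:2]; print(k,w.round(0),'tray',(M@(w-c)).round(0))
# bar ends, top z 28
for p in((131,249),(139,247),(157,343),(165,341)): print(at_z(i,p,28).round(0))
E
ls pics
```

```text
TL [644.8  16.7]
BL [420.7  16.7]
TR [ 644.9 -154.1]
BR [ 419.9 -152.2]
[532.59731181 -68.22027004] -0.0042010428254420345 224.55857920631757 170.77808093189714
A [513. -75.] tray [-20.  -7.]
B [519. -60.] tray [-14.   8.]
C [505. -90.] tray [-27. -22.]
D [535. -68.] tray [ 3. -0.]
E [517. -43.] tray [-16.  26.]
F [522. -97.] tray [-10. -29.]
G [490. -98.] tray [-42. -30.]
H [502. -69.] tray [-30.  -1.]
[534. 319.  28.]
[538. 303.  28.]
[352. 261.  28.]
[356. 245.  28.]
scene0.png
top0.png
topc.png
wrist0.png
x.png
```

Emit:
{"method": "play_rows", "body": {"steps": [[[0.01,-0.062,0],[0,0,0.1]],[[0.01,-0.062,0],[0,0,0.1]],[[-0.02,-0.062,0],[0,0,0.1]],[[-0.02,-0.062,0],[0,0,0.05]]], "grip": 0.4, "squeeze": 40}}

```text
time_s: 1.5
eef_pos: [342.7, -449.4, 231.2]
ee_rot: [-0.0, 0.717, -0.697, -0.0]
force: [-0.8, -0.6, -1.0]
grip_width: 0.596
```

Emit:
{"method": "play_rows", "body": {"steps": [[[-0.0563,-0.0281,0],[0,0,0.036]],[[-0.0563,-0.0281,0],[0,0,0]],[[-0.0563,-0.0281,0],[0,0,0]],[[-0.0563,-0.0281,0],[0,0,0]],[[-0.0563,-0.0281,0],[0,0,0]],[[-0.0563,-0.0281,0],[0,0,0]],[[-0.0563,-0.0281,0],[0,0,0]],[[-0.0563,-0.0281,0.01],[0,0,0]],[[-0.0563,-0.0281,0.02],[0,0,0]],[[0,0,0],[0,0,0]]]}}

```text
time_s: 2.5
eef_pos: [528.9, -64.4, 207.0]
ee_rot: [0.0, 0.71, -0.704, -0.002]
force: [-0.5, 0.3, 0.1]
grip_width: 0.599
```

Run:
```python
from h import *
s=ctrl.sense(); i=cams.camera_info('wrist')
shot('wrist','w1'); print(s['eef_pos'],s['ee_rot'],s['time_s'],s['grip_width'])
for d in cams.tip_of('wrist','spacer1_mid'): print(np.round(d['pixel'],1),round(d['p'],2))
import pickle; pickle.dump(i,open('i1.pkl','wb'))
```

```text
[528.87866359 -64.38502083 207.0361799 ] [ 1.30286099e-04  7.10353169e-01 -7.03843734e-01 -1.53483073e-03] 2.5 0.5991451840517814
[285.2 209.8] 0.44
```

View pics/w1.png

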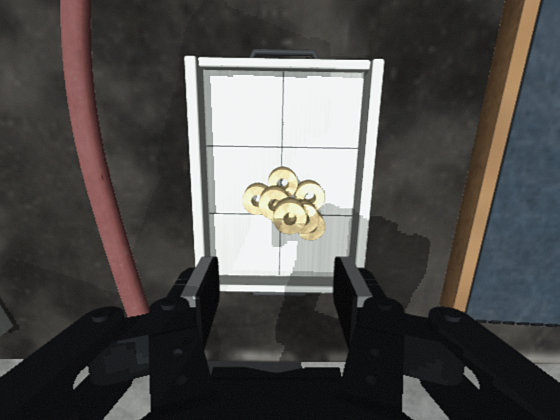

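Run:
```python
from h import *
import pickle
i=pickle.load(open('i1.pkl','rb'))
im=cv2.imread('pics/w1.png')
# predicted model overlay
t=np.array([532.6,-68.2]);
big=cv2.resize(im[150:260,220:350],None,fx=6,fy=6,interpolation=cv2.INTER_CUBIC)
th=np.linspace(0,2*np.pi,60)
H=dict(A=((513,-75),68),B=((519,-60),47),C=((505,-90),47),D=((535,-68),26),E=((517,-43),26),F=((522,-97),26),G=((490,-98),26),H=((502,-69),26))
for k,(c,z) in H.items():
    p=proj(i,np.c_[c[0]+14.5*np.cos(th),c[1]+14.5*np.sin(th),0*th+z])
    cv2.polylines(big,[np.int32((p-[220,150]+.5)*6)],True,(0,0,255),1)
    cv2.putText(big,k,tuple(np.int32((p.mean(0)-[220,150])*6)),0,.6,(255,0,0),2)
for l in ([[ -35,-75],[-35,75]],[[35,-75],[35,75]],[[-105,0],[105,0]]):
    p=proj(i,np.c_[np.array(l)+t,[5,5]]); cv2.polylines(big,[np.int32((p-[220,150]+.5)*6)],True,(0,200,0),1)
cv2.imwrite('pics/w1c.png',cv2.resize(big,(709,600)))
# tray rail corners in wrist picture at top z=37
for px in((185.5,57),(384,60),):print(at_z(i,px,37).round(1))
```

```text
[643.9  12.6  37. ]
[ 643.2 -155.    37. ]
```

View pics/w1c.png

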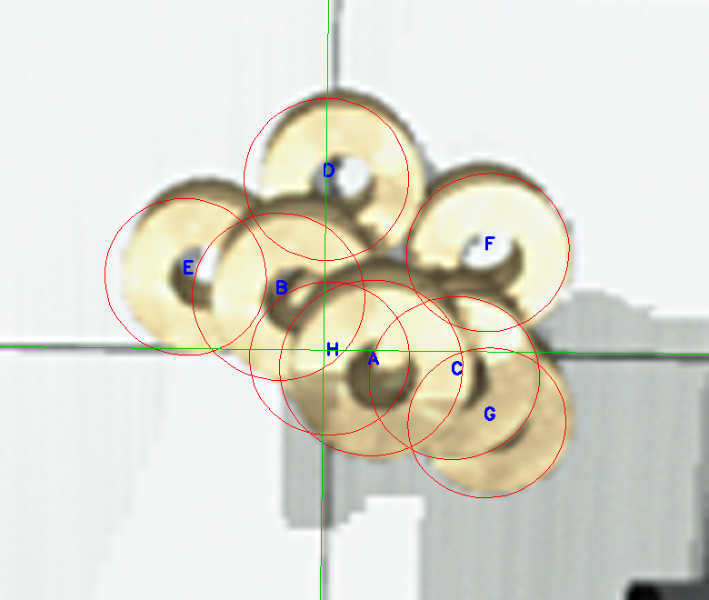

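Emit:
{"method": "play_rows", "body": {"steps": [[[0.008,0.01,0.05],[0,0,0.0115]],[[0.0075,0.01,0.06],[0,0,0]],[[0,0,0.06],[0,0,0]],[[0,0,0.036],[0,0,0]],[[0,0,0],[0,0,0]]], "grip": 0.48}}

```text
time_s: 3.1
eef_pos: [511.3, -81.5, 51.8]
ee_rot: [-0.001, -0.704, 0.71, 0.003]
force: [-0.3, -0.7, 1.9]
grip_width: 0.52
```

Run:
```python
from h import *
s=ctrl.sense(); 
im=shot('wrist','w2'); print(s['eef_pos'])
```

```text
[511.30308867 -81.47963315  51.80499203]
```

View pics/w2.png

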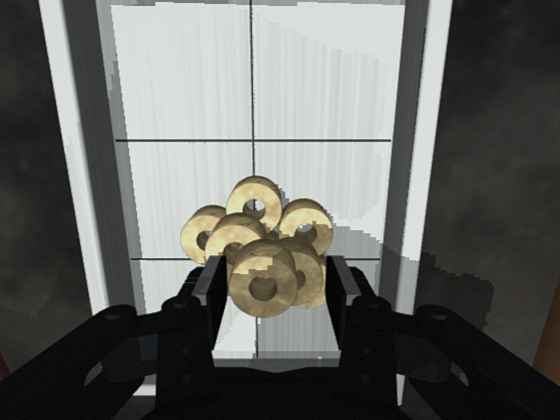

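Emit:
{"method": "play_rows", "body": {"steps": [[[-0.0073,-0.0027,0],[0,0,-0.0105]],[[0,0,0],[0,0,0]],[[0,0,0],[0,0,0]]]}}

```text
time_s: 3.45
eef_pos: [516.0, -75.3, 55.6]
ee_rot: [-0.0, 0.708, -0.706, 0.001]
force: [-0.3, -0.4, 0.7]
grip_width: 0.517
```

Emit:
{"method": "play_rows", "body": {"steps": [[[0,0,0],[0,0,0]],[[0,0,0],[0,0,0]],[[0,0,0],[0,0,0]],[[0,0,0],[0,0,0]]], "grip": 1}}

```text
time_s: 3.85
eef_pos: [515.7, -75.3, 55.2]
ee_rot: [-0.0, 0.708, -0.706, 0.001]
force: [-1.7, 1.5, 5.8]
grip_width: 0.312
```

Emit:
{"method": "play_rows", "body": {"steps": [[[0,0,-0.02],[0,0,0]],[[0.0087,-0.0273,-0.01],[0,0,0]],[[0.0187,-0.0573,0],[0,0,0]],[[0.01,-0.03,0.02],[0,0,0]],[[0,0,0.04],[0,0,0]],[[0,0,0.02],[0,0,0]],[[0,0,0.005],[0,0,0]],[[0,0,0],[0,0,0]],[[0,0,0],[0,0,0]]]}}

```text
time_s: 4.75
eef_pos: [601.2, -102.9, 13.4]
ee_rot: [-0.0, 0.708, -0.706, 0.0]
force: [0.2, -1.0, -0.2]
grip_width: 0.314
```

Run:
```python
from h import *
s=ctrl.sense(); 
im=shot('wrist','w3'); print(s['eef_pos'],s['force'])
```

```text
[ 601.17534262 -102.90093814   13.38150654] [ 0.21496844 -1.00281353 -0.2126844 ]
```

View pics/w3.png

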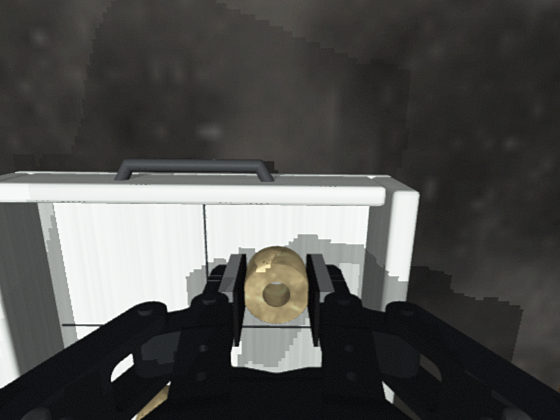

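Emit:
{"method": "play_rows", "body": {"steps": [[[0,0,0],[0,0,0]],[[0,0,0],[0,0,0]],[[0,0,-0.05],[0,0,0]],[[-0.02,0.04,-0.055],[0,0,0]],[[-0.02,0.04,0],[0,0,0]],[[-0.0147,0.031,0],[0,0,0]],[[0,0,0],[0,0,0]],[[0,0,0],[0,0,0]]], "grip": 0.48}}

```text
time_s: 5.6
eef_pos: [520.2, -63.3, 89.8]
ee_rot: [-0.0, 0.708, -0.706, 0.001]
force: [0.3, -0.3, 0.9]
grip_width: 0.52
```

```bash
cat > look.py <<'E'
from h import *
import pickle,sys
name=sys.argv[1]
s=ctrl.sense(); i=cams.camera_info('wrist'); im=shot('wrist',name); pickle.dump(i,open(name+'.pkl','wb'))
print(s['eef_pos'].round(1),s['ee_rot'].round(4),s['force'].round(1),s['time_s'],s['grip_width'])
E
python3 look.py w4
```

```text
[520.2 -63.3  89.8] [-3.000e-04  7.081e-01 -7.061e-01  6.000e-04] [ 0.3 -0.3  0.9] 5.6 0.5201778247666172
```

View pics/w4.png

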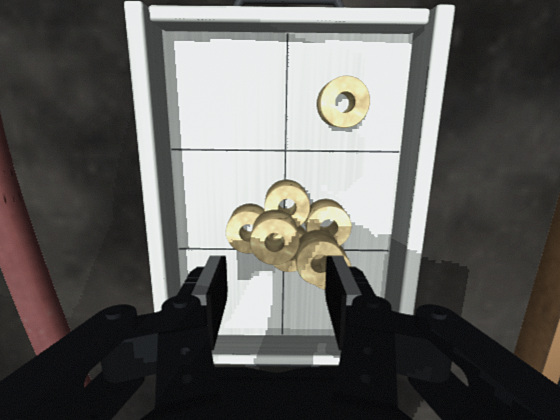

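Run:
```python
from h import *
import pickle
i=pickle.load(open('w4.pkl','rb'))
for k,p,z in(('A',(345,101),26),('B',(275,238.5),47),('C',(323,261),47),('D',(289,203),26),('E',(246,227),26),('F',(329,220),26),('cross_far',(286,151),5),('wallL',(180,249),5),('wallR',(389.5,250),5)): print(k,at_z(i,p,z).round(1))
im=cv2.imread('pics/w4.png'); cv2.imwrite('pics/w4c.png',cv2.resize(im[160:300,200:380],None,fx=4,fy=4,interpolation=cv2.INTER_CUBIC))
```

```text
A [ 597.3 -103.5   26. ]
B [520.7 -63.4  47. ]
C [506.7 -91.7  47. ]
D [536.5 -72.1  26. ]
E [520.7 -44.9  26. ]
F [525.5 -97.6  26. ]
cross_far [566.6 -70.5   5. ]
wallL [497.    4.5   5. ]
wallR [ 496.7 -145.4    5. ]
```

View pics/w4c.png

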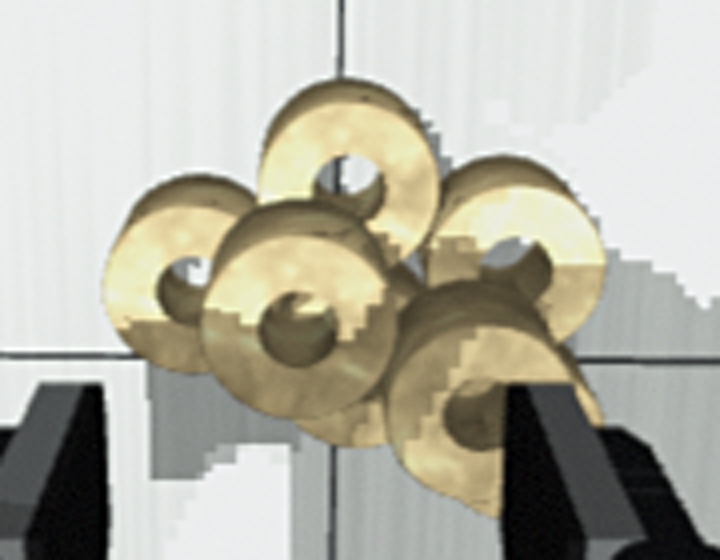

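Emit:
{"method": "play_rows", "body": {"steps": [[[0,0,0],[0,0,-0.182]],[[0,0,0],[0,0,-0.182]],[[0,0,0],[0,0,-0.182]],[[0,0,0],[0,0,-0.182]],[[0,0,0],[0,0,-0.182]],[[0,0,0],[0,0,-0.182]],[[0,0,0],[0,0,-0.182]],[[0,0,0],[0,0,-0.182]],[[0,0,0],[0,0,-0.182]],[[0,0,0],[0,0,-0.182]],[[-0.0023,-0.003,0.02],[0,0,-0.18]],[[0,0,0],[0,0,0]],[[0,0,0],[0,0,0]]]}}

```text
time_s: 6.95
eef_pos: [518.8, -61.0, 74.3]
ee_rot: [-0.0, 1.0, -0.001, -0.0]
force: [-0.4, 0.2, -0.6]
grip_width: 0.517
```

```bash
python3 look.py w5; python3 -c "
from h import *;print(ctrl.sense()['joints'].round(2))"
```

```text
[518.8 -61.   74.3] [-0.e+00  1.e+00 -6.e-04 -1.e-04] [-0.4  0.2 -0.6] 6.95 0.5172834193050363
[-0.34  0.49  1.69 -0.    0.96 -0.34]
```

View pics/w5.png

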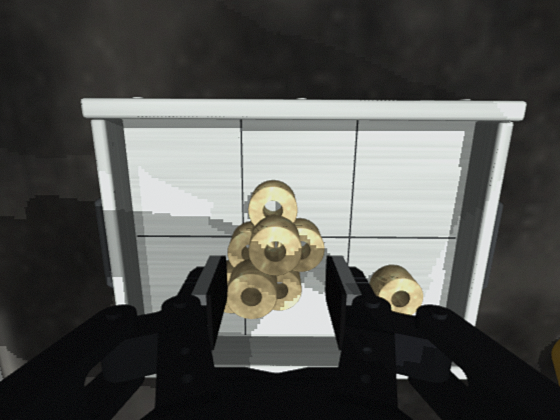

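Emit:
{"method": "play_rows", "body": {"steps": [[[0,0,0.035],[0,0,0]],[[0,0,0.02],[0,0,0]],[[0,0,0],[0,0,0]],[[0,0,0],[0,0,0]]]}}

```text
time_s: 7.4
eef_pos: [518.9, -60.9, 33.8]
ee_rot: [0.0, 1.0, 0.001, 0.0]
force: [-0.1, -0.2, 0.5]
grip_width: 0.523
```

Emit:
{"method": "play_rows", "body": {"steps": [[[0,0,0],[0,0,0]],[[0,0,0],[0,0,0]],[[0,0,0],[0,0,0]]], "grip": 1}}

```text
time_s: 7.7
eef_pos: [519.2, -60.9, 34.4]
ee_rot: [0.0, 1.0, 0.001, 0.001]
force: [0.2, 0.5, 6.0]
grip_width: 0.314
```

Emit:
{"method": "play_rows", "body": {"steps": [[[0,0,-0.018],[0,0,0]],[[0.024,-0.0117,0],[0,0,0]],[[0.05,-0.0115,0],[0,0,0]],[[0.03,-0.0115,0],[0,0,0]],[[0,0,0.03],[0,0,0]],[[0,0,0.012],[0,0,0]],[[0,0,0.003],[0,0,0]],[[0,0,0],[0,0,0]],[[0,0,0],[0,0,0]]]}}

```text
time_s: 8.6
eef_pos: [596.1, -34.4, 13.7]
ee_rot: [-0.0, 1.0, 0.001, -0.0]
force: [-2.3, 0.1, 4.3]
grip_width: 0.312
```

Emit:
{"method": "play_rows", "body": {"steps": [[[0,0,0],[0,0,0]],[[0,0,0],[0,0,0]],[[0,0,-0.05],[0,0,0]],[[-0.04,0.02,-0.05],[0,0,0]],[[-0.05,0.03,0],[0,0,0]],[[-0.034,0.022,0],[0,0,0]],[[0,0,0],[0,0,0]],[[0,0,0],[0,0,0]]], "grip": 0.48}}

```text
time_s: 9.4
eef_pos: [503.9, -88.9, 88.0]
ee_rot: [0.0, 1.0, 0.001, 0.0]
force: [-0.3, -0.3, 0.5]
grip_width: 0.518
```

```bash
python3 look.py w6
```

```text
[503.9 -88.9  88. ] [1.e-04 1.e+00 9.e-04 4.e-04] [-0.3 -0.3  0.5] 9.4 0.5176962709665038
```

View pics/w6.png

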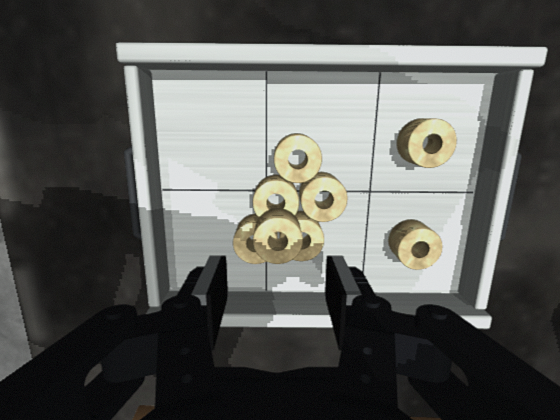

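Run:
```python
from h import *
import pickle
i=pickle.load(open('w6.pkl','rb'))
for k,p,z in(('A',(420,249),26),('B',(433,144),26),('C',(278,240),47),('D',(324,198),26),('E',(299,158),26),('H',(276,199),26),('G',(255,240),26),('F',(303,239),26),('c1',(267,190),5),('c2',(373,191),5)): print(k,at_z(i,p,z).round(1))
im=cv2.imread('pics/w6.png'); cv2.imwrite('pics/w6c.png',cv2.resize(im[110:280,210:380],None,fx=3.5,fy=3.5,interpolation=cv2.INTER_CUBIC))
```

```text
A [ 596.8 -103.2   26. ]
B [596.6 -36.7  26. ]
C [505.1 -89.3  47. ]
D [533.5 -69.6  26. ]
E [517.6 -45.1  26. ]
H [503.9 -70.3  26. ]
G [490.5 -97.2  26. ]
F [521.2 -96.5  26. ]
c1 [497.9 -69.2   5. ]
c2 [569.6 -69.7   5. ]
```

View pics/w6c.png

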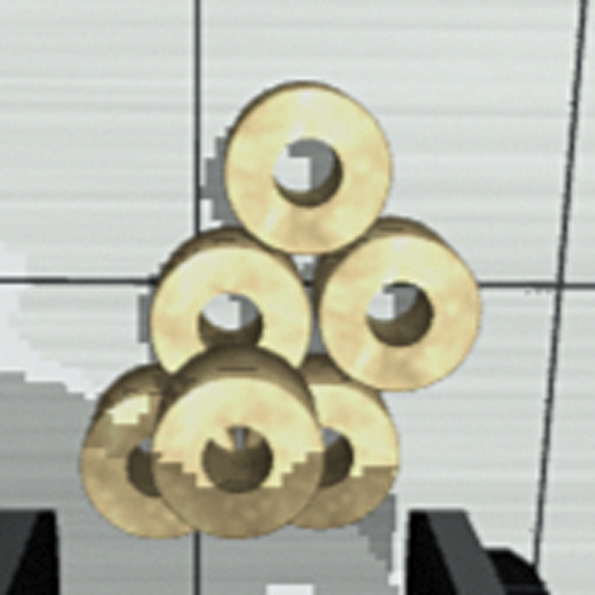

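Emit:
{"method": "play_rows", "body": {"steps": [[[0.0015,0,0.04],[0,0,0]],[[0,0,0.033],[0,0,0]],[[0,0,0],[0,0,0]],[[0,0,0],[0,0,0]]]}}

```text
time_s: 9.85
eef_pos: [505.4, -88.2, 33.2]
ee_rot: [-0.0, 1.0, 0.002, -0.0]
force: [-0.5, 0.7, -0.3]
grip_width: 0.523
```

Emit:
{"method": "play_rows", "body": {"steps": [[[0,0,0],[0,0,0]],[[0,0,0],[0,0,0]],[[0,0,0],[0,0,0]]], "grip": 1}}

```text
time_s: 10.15
eef_pos: [505.8, -88.7, 34.3]
ee_rot: [0.0, 1.0, 0.001, 0.001]
force: [-0.1, 2.3, 6.6]
grip_width: 0.31
```

Emit:
{"method": "play_rows", "body": {"steps": [[[0,0,-0.018],[0,0,0]],[[-0.01,-0.0147,0],[0,0,0]],[[-0.02,-0.04,0],[0,0,0]],[[-0.02,-0.02,0],[0,0,0]],[[0,0,0.03],[0,0,0]],[[0,0,0.012],[0,0,0]],[[0,0,0.003],[0,0,0]],[[0,0,0],[0,0,0]],[[0,0,0],[0,0,0]]]}}

```text
time_s: 11.05
eef_pos: [465.9, -31.7, 13.1]
ee_rot: [-0.001, 1.0, 0.001, -0.002]
force: [-8.1, 5.8, 15.6]
grip_width: 0.314
```

Emit:
{"method": "play_rows", "body": {"steps": [[[0,0,0],[0,0,0]],[[0,0,0],[0,0,0]],[[0,0,-0.05],[0,0,0]],[[0.015,0.03,-0.05],[0,0,0]],[[0.015,0.03,-0.01],[0,0,0]],[[0,0,0],[0,0,0]],[[0,0,0],[0,0,0]]], "grip": 0.48}}

```text
time_s: 11.75
eef_pos: [489.3, -77.6, 94.6]
ee_rot: [-0.0, 1.0, 0.001, -0.0]
force: [0.0, -0.4, -0.2]
grip_width: 0.518
```

```bash
python3 look.py w7
```

```text
[489.3 -77.6  94.6] [-2.e-04  1.e+00  1.e-03 -4.e-04] [ 0.  -0.4 -0.2] 11.75 0.5178082827214598
```

View pics/w7.png

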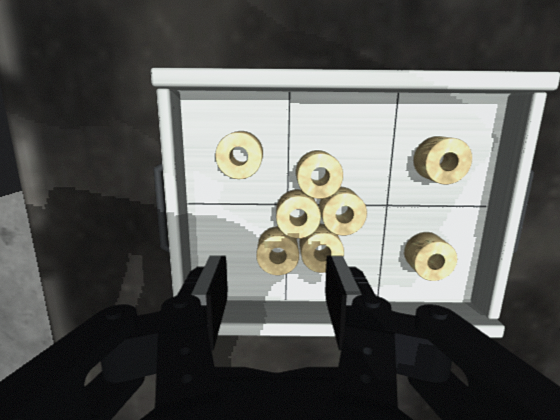

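Run:
```python
from h import *
import pickle
i=pickle.load(open('w7.pkl','rb'))
for k,p,z in(('C',(239,155),26),('D',(344,214),26),('E',(320,175),26),('H',(298,215),26),('G',(278,254),26),('F',(322,252),26),('c1',(287,204),5),('c2',(387,205),5)): print(k,at_z(i,p,z).round(1))
im=cv2.imread('pics/w7.png'); cv2.imwrite('pics/w7c.png',cv2.resize(im[130:290,210:380],None,fx=3.5,fy=3.5,interpolation=cv2.INTER_CUBIC))
```

```text
C [466.5 -32.7  26. ]
D [533.2 -70.4  26. ]
E [516.8 -45.   26. ]
H [503.5 -71.1  26. ]
G [490.7 -98.3  26. ]
F [520.  -96.8  26. ]
c1 [497.1 -69.2   5. ]
c2 [567.5 -69.8   5. ]
```

View pics/w7c.png

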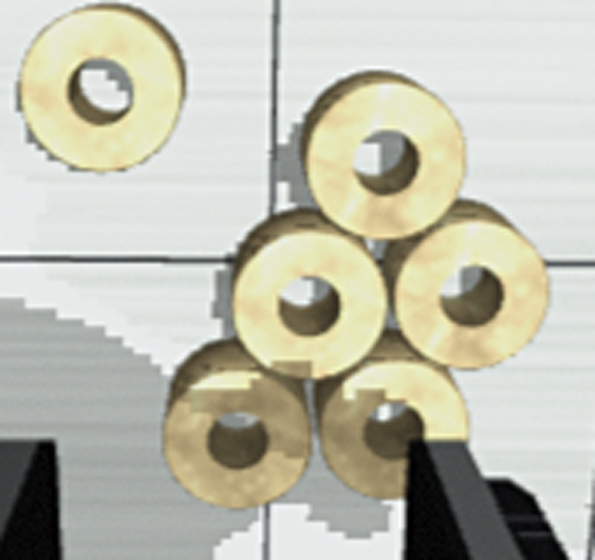

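Emit:
{"method": "play_rows", "body": {"steps": [[[0,0,0],[0,0,0.184]],[[0,0,0],[0,0,0.184]],[[0,0,0],[0,0,0.184]],[[0,0,0],[0,0,0.184]],[[0,0,0],[0,0,0.184]],[[0,0,0],[0,0,0.184]],[[0,0,0],[0,0,0.184]],[[0.0141,0.0095,0.04],[0,0,0]],[[0.01,0.01,0.025],[0,0,0]],[[0,0,0],[0,0,0]],[[0,0,0],[0,0,0]]]}}

```text
time_s: 12.9
eef_pos: [486.8, -100.0, 46.4]
ee_rot: [-0.0, 0.876, -0.483, -0.001]
force: [0.4, -0.2, 0.1]
grip_width: 0.521
```

```bash
python3 look.py w8
```

```text
[ 486.8 -100.    46.4] [-0.000e+00  8.755e-01 -4.832e-01 -6.000e-04] [ 0.4 -0.2  0.1] 12.9 0.5211733983996042
```

View pics/w8.png

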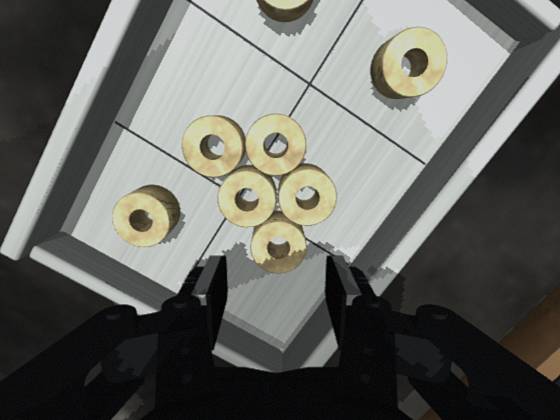

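Emit:
{"method": "play_rows", "body": {"steps": [[[0,0,0.027],[0,0,0]],[[0,0,0.0165],[0,0,0]],[[0,0,0],[0,0,0]],[[0,0,0],[0,0,0]]]}}

```text
time_s: 13.35
eef_pos: [487.2, -100.5, 14.2]
ee_rot: [-0.0, 0.876, -0.483, 0.0]
force: [1.2, -0.3, 0.5]
grip_width: 0.519
```

Emit:
{"method": "play_rows", "body": {"steps": [[[0,0,0],[0,0,0]],[[0,0,0],[0,0,0]],[[0,0,0],[0,0,0]]], "grip": 1}}

```text
time_s: 13.65
eef_pos: [487.5, -100.8, 14.7]
ee_rot: [-0.0, 0.875, -0.483, 0.001]
force: [-1.0, 0.4, 6.9]
grip_width: 0.311
```

Emit:
{"method": "play_rows", "body": {"steps": [[[0,0,-0.008],[0,0,0]],[[-0.0085,0.0135,0],[0,0,0]],[[-0.0085,0.0135,0],[0,0,0]],[[0,0,0.004],[0,0,0]],[[0,0,0.0034],[0,0,0]],[[0,0,0],[0,0,0]],[[0,0,0],[0,0,0]]]}}

```text
time_s: 14.35
eef_pos: [463.5, -100.9, 14.7]
ee_rot: [0.0, 0.876, -0.483, 0.0]
force: [-4.9, 0.5, 8.7]
grip_width: 0.314
```

Emit:
{"method": "play_rows", "body": {"steps": [[[0,0,0],[0,0,0]],[[0,0,0],[0,0,0]],[[0,0,-0.06],[0,0,0]],[[0,0,-0.06],[0,0,0]],[[0,0,-0.06],[0,0,0]],[[0,0,-0.03],[0,0,0]],[[0,0,0],[0,0,0]],[[0,0,0],[0,0,0]]], "grip": 0.48}}

```text
time_s: 15.15
eef_pos: [463.0, -100.6, 171.2]
ee_rot: [0.0, 0.875, -0.483, -0.0]
force: [0.6, 0.0, -1.0]
grip_width: 0.52
```

```bash
python3 look.py w9
python3 - <<'E'
from h import *
print(ctrl.sense()['joints'].round(2))
i=cams.camera_info('top');im=shot('top','t9')
cv2.imwrite('pics/t9c.png',cv2.resize(im[180:360,100:380,::-1],None,fx=2.8,fy=2.8,interpolation=cv2.INTER_CUBIC))
cams.capture('scene');s=cams.camera_info('scene')
for c,inf in(('top',i),('scene',s)):
  for n,z in (('bar_grip',38),('levelling_bar',0)):
    for d in cams.tip_of(c,n)[:2]: print(c,n,np.round(d['pixel'],1),round(d['p'],2),at_z(inf,d['pixel'],z).round(1))
E
```

```text
[ 463.  -100.6  171.2] [ 0.000e+00  8.755e-01 -4.832e-01 -1.000e-04] [ 0.6  0.  -1. ] 15.15 0.5200770126812961
[-0.46  0.26  1.73  0.    1.15  0.55]
top bar_grip [146.  298.9] 0.75 [437.6 283.   38. ]
top bar_grip [326.2 265.2] 0.71 [506.3 -69.9  38. ]
top levelling_bar [151.4 296.4] 0.95 [438.9 281.5   0. ]
scene bar_grip [235.8 348.5] 0.57 [443.8 289.3  38. ]
scene levelling_bar [235.8 358. ] 0.71 [445.4 291.7   0. ]
```

View pics/w9.png

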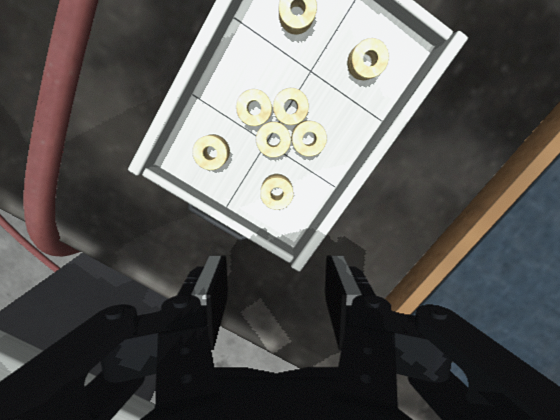

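View pics/t9c.png

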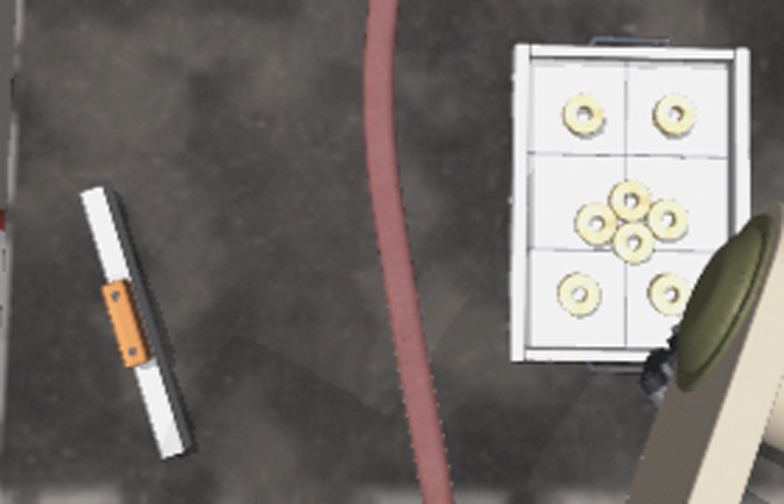

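Emit:
{"method": "play_rows", "body": {"steps": [[[0,0,0],[0,0,0.163]],[[0,0,0],[0,0,0.164]],[[-0.0624,-0.0159,0],[0,0,0]],[[-0.0624,-0.0159,0],[0,0,0]],[[-0.0624,-0.0159,0],[0,0,0]],[[-0.0624,-0.0159,0],[0,0,0]],[[-0.0624,-0.0159,0],[0,0,0]],[[-0.0624,-0.0159,0],[0,0,0]],[[-0.0624,-0.0159,0],[0,0,0]],[[-0.0624,-0.0159,0],[0,0,0]],[[0,0,0],[0,0,0]],[[0,0,0],[0,0,0]]]}}

```text
time_s: 16.7
eef_pos: [441.1, 285.6, 171.1]
ee_rot: [0.0, 0.807, -0.591, -0.0]
force: [-0.5, -0.7, -0.6]
grip_width: 0.52
```

```bash
python3 look.py w10
python3 - <<'E'
from h import *
i=cams.camera_info('wrist')
for n,z in (('bar_grip',38),('levelling_bar',0)):
    for d in cams.tip_of('wrist',n)[:2]: print(n,np.round(d['pixel'],1),round(d['p'],2),at_z(i,d['pixel'],z).round(1))
E
```

```text
[441.1 285.6 171.1] [ 5.000e-04  8.070e-01 -5.906e-01 -2.000e-04] [-0.5 -0.7 -0.6] 16.7 0.5198938865332219
bar_grip [278.3 195. ] 0.88 [447.  283.6  38. ]
levelling_bar [278.2 188.1] 0.61 [445.  282.7   0. ]
```

View pics/w10.png

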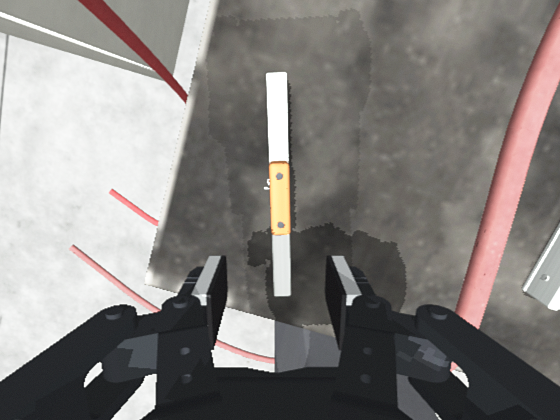

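Run:
```python
from h import *
import pickle
i=pickle.load(open('w10.pkl','rb'))
a=at_z(i,(276.7,73),28);b=at_z(i,(282,295),28);print(a,b,(a+b)/2,np.degrees(np.arctan2(*(a-b)[1::-1])),np.linalg.norm(a-b))
a=at_z(i,(279,163),50);b=at_z(i,(281,234),50);print(a,b,(a+b)/2,np.degrees(np.arctan2(*(a-b)[1::-1])),np.linalg.norm(a-b))
```

```text
[537.14656168 314.68757838  28.        ] [354.10912632 251.18604161  28.        ] [445.627844 282.93681   28.      ] 19.133294817970704 193.73989757927882
[473.62904606 292.67503076  50.        ] [418.78130756 273.37476855  50.        ] [446.20517681 283.02489966  50.        ] 19.386359760882282 58.144428281568686
```

Emit:
{"method": "play_rows", "body": {"steps": [[[0.0054,-0.0053,0.05],[0,0,-0.036]],[[0,0,0.06],[0,0,0]],[[0,0,0.05],[0,0,0]],[[0,0,0.03],[0,0,0]],[[0,0,0.01],[0,0,0]],[[0,0,0],[0,0,0]],[[0,0,0],[0,0,0]]]}}

```text
time_s: 17.55
eef_pos: [447.5, 282.3, 23.0]
ee_rot: [-0.001, 0.814, -0.58, 0.001]
force: [0.6, -0.3, -0.2]
grip_width: 0.52
```

Emit:
{"method": "play_rows", "body": {"steps": [[[0,0,0],[0,0,0]],[[0,0,0],[0,0,0]],[[0,0,0],[0,0,0]],[[0,0,0],[0,0,0]]], "grip": 1}}

```text
time_s: 17.95
eef_pos: [447.1, 282.6, 22.7]
ee_rot: [-0.001, 0.815, -0.58, 0.001]
force: [-1.0, -1.5, 7.5]
grip_width: 0.182
```

Emit:
{"method": "play_rows", "body": {"steps": [[[0,0,-0.03],[0,0,0]],[[0,0,-0.05],[0,0,0]],[[0,0,-0.04],[0,0,0]],[[0.0437,0.0173,0],[0,0,0]],[[0.0546,0.0216,0],[0,0,0]],[[0.0546,0.0216,0],[0,0,0]],[[0.0546,0.0216,0],[0,0,0]],[[0.0546,0.0216,0],[0,0,0]],[[0.0546,0.0216,0],[0,0,0]],[[0.0546,0.0216,0],[0,0,0]],[[0.0436,0.0173,0],[0,0,0]],[[0.02,0.008,0],[0,0,0]]], "squeeze": 60}}

```text
time_s: 19.15
eef_pos: [430.9, -70.6, 111.7]
ee_rot: [0.0, 0.814, -0.581, 0.0]
force: [-0.2, 0.7, -2.7]
grip_width: 0.172
```

Emit:
{"method": "play_rows", "body": {"steps": [[[0,0,0],[0,0,-0.1]],[[0,0,0],[0,0,-0.18]],[[0,0,0],[0,0,-0.18]],[[0,0,0],[0,0,-0.18]],[[0,0,0],[0,0,-0.18]],[[0,0,0],[0,0,-0.18]],[[0,0,0],[0,0,-0.18]],[[0,0,0],[0,0,-0.18]],[[0,0,0],[0,0,-0.15]],[[0,0,0],[0,0,-0.066]],[[0,0,0],[0,0,0]],[[0,0,0],[0,0,0]],[[0,0,0],[0,0,0]]]}}

```text
time_s: 20.45
eef_pos: [431.2, -68.0, 111.7]
ee_rot: [-0.0, 1.0, -0.0, -0.0]
force: [0.3, 0.0, -3.8]
grip_width: 0.181
```

```bash
python3 look.py w11
python3 - <<'E'
from h import *
im=shot('top','t11')
cv2.imwrite('pics/t11c.png',cv2.resize(im[180:340,240:420,::-1],None,fx=3.5,fy=3.5,interpolation=cv2.INTER_CUBIC))
shot('scene','s11')
E
```

```text
[431.2 -68.  111.7] [-0.e+00  1.e+00 -3.e-04 -1.e-04] [ 0.3  0.  -3.8] 20.45 0.18116499541638387
```

View pics/w11.png

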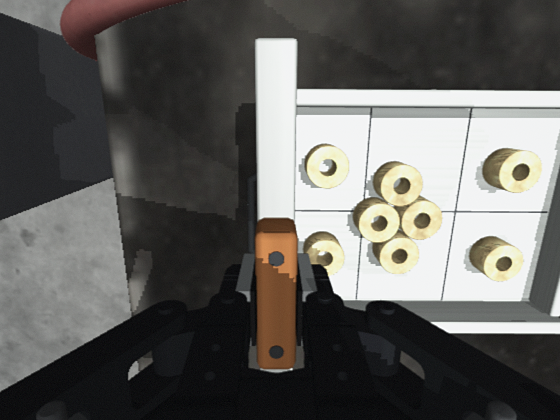

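View pics/t11c.png

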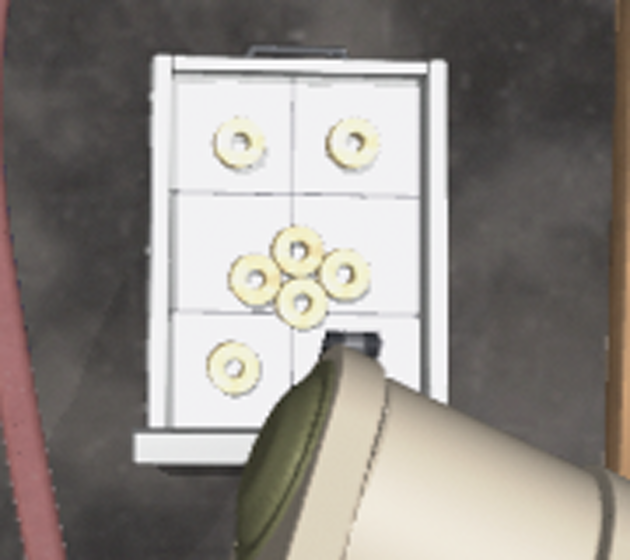

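View pics/s11.png

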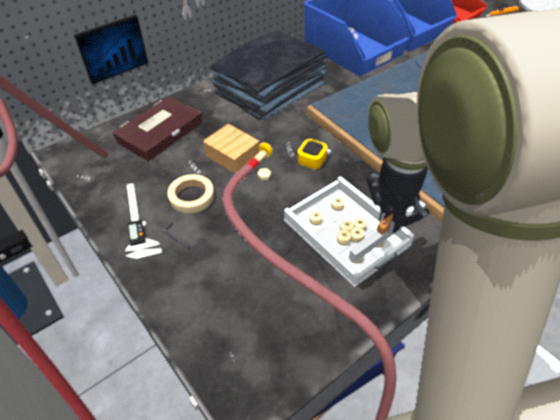

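Run:
```python
from h import *
import pickle
i=pickle.load(open('w11.pkl','rb'))
print(at_z(i,(277,39.5),117), at_z(i,(276.5,224),139),at_z(i,(276.5,368),139))
for p in((257.5,60),(297,60),(255.5,200),(297,200)): print(at_z(i,p,117)[:2])
```

```text
[431.55750516  27.21386069 117.        ] [431.34661862 -36.56777021 139.        ] [431.36641985 -97.70996192 139.        ]
[424.31993955  20.29290588]
[438.99120666  20.29146432]
[422.69129942 -33.25052577]
[439.89031772 -33.25547224]
```

Emit:
{"method": "play_rows", "body": {"steps": [[[0,0,0.03],[0,0,0]],[[0,0,0.025],[0,0,0]],[[0,0,0.01],[0,0,0]],[[0,0,0],[0,0,0]],[[0,0,0],[0,0,0]],[[0,0,0],[0,0,0]]]}}

```text
time_s: 21.2
eef_pos: [431.8, -68.2, 63.7]
ee_rot: [0.0, 1.0, 0.0, 0.001]
force: [0.1, -0.4, -2.6]
grip_width: 0.177
```

Emit:
{"method": "play_rows", "body": {"steps": [[[0,0,0.001],[0,0,0]],[[0,0,0.001],[0,0,0]],[[0,0,0],[0,0,0]],[[0,0,0],[0,0,0]]]}}

```text
time_s: 21.6
eef_pos: [431.3, -68.1, 61.5]
ee_rot: [0.0, 1.0, 0.0, 0.0]
force: [-0.5, -0.1, -2.6]
grip_width: 0.173
```

Not in contact yet (force −2.6 is the bar's weight).

Emit:
{"method": "play_rows", "body": {"steps": [[[0,0,0.001],[0,0,0]],[[0,0,0],[0,0,0]],[[0,0,0],[0,0,0]]]}}

```text
time_s: 21.9
eef_pos: [431.3, -68.1, 60.6]
ee_rot: [-0.0, 1.0, 0.0, -0.0]
force: [-0.0, 0.2, -2.9]
grip_width: 0.176
```

Emit:
{"method": "play_rows", "body": {"steps": [[[0,0,0.001],[0,0,0]],[[0,0,0],[0,0,0]],[[0,0,0],[0,0,0]]]}}

```text
time_s: 22.2
eef_pos: [431.3, -68.1, 59.9]
ee_rot: [-0.0, 1.0, 0.0, -0.0]
force: [-0.9, 0.8, -3.1]
grip_width: 0.178
```

Emit:
{"method": "play_rows", "body": {"steps": [[[0,0,0.0007],[0,0,0]],[[0,0,0],[0,0,0]],[[0,0,0],[0,0,0]]]}}

```text
time_s: 22.5
eef_pos: [431.3, -68.1, 59.7]
ee_rot: [0.0, 1.0, 0.0, 0.0]
force: [-2.6, 0.3, 5.8]
grip_width: 0.179
```

Emit:
{"method": "play_rows", "body": {"steps": [[[0,0,0.0007],[0,0,0]],[[0,0,0],[0,0,0]],[[0,0,0],[0,0,0]]]}}

```text
time_s: 22.8
eef_pos: [431.4, -68.1, 59.7]
ee_rot: [0.0, 1.0, 0.0, 0.0]
force: [-5.0, 0.9, 13.4]
grip_width: 0.176
```

Emit:
{"method": "play_rows", "body": {"steps": [[[0,0,-0.001],[0,0,0]],[[0,0,0],[0,0,0]],[[0,0,0],[0,0,0]]]}}

```text
time_s: 23.1
eef_pos: [431.4, -68.1, 59.7]
ee_rot: [0.0, 1.0, 0.0, 0.0]
force: [-1.4, 0.1, 3.4]
grip_width: 0.171
```

Emit:
{"method": "play_rows", "body": {"steps": [[[0.004,0,0],[0,0,0]],[[0.008,0,0],[0,0,0]],[[0.01,0,0],[0,0,0]],[[0.01,0,0],[0,0,0]],[[0.01,0,0],[0,0,0]]]}}

```text
time_s: 23.6
eef_pos: [461.8, -67.8, 59.7]
ee_rot: [-0.0, 1.0, 0.0, -0.002]
force: [-9.6, 0.3, 11.6]
grip_width: 0.178
```

Emit:
{"method": "play_rows", "body": {"steps": [[[0.01,0,-0.0004],[0,0,0]],[[0.01,0,0],[0,0,0]],[[0.01,0,0],[0,0,0]],[[0.01,0,0],[0,0,0]],[[0.01,0,0],[0,0,0]]]}}

```text
time_s: 24.1
eef_pos: [500.9, -68.0, 59.8]
ee_rot: [-0.0, 1.0, 0.0, 0.0]
force: [-2.2, -0.3, 0.2]
grip_width: 0.18
```

Emit:
{"method": "play_rows", "body": {"steps": [[[0.01,0,0.0002],[0,0,0]],[[0.01,0,0],[0,0,0]],[[0.01,0,0],[0,0,0]],[[0.01,0,0],[0,0,0]],[[0.01,0,0],[0,0,0]]]}}

```text
time_s: 24.6
eef_pos: [538.4, -68.0, 59.8]
ee_rot: [-0.0, 1.0, 0.0, -0.0]
force: [-3.6, 0.5, 2.3]
grip_width: 0.176
```

Emit:
{"method": "play_rows", "body": {"steps": [[[0.01,0,0],[0,0,0]],[[0.01,0,0],[0,0,0]],[[0.01,0,0],[0,0,0]],[[0.01,0,0],[0,0,0]]]}}

```text
time_s: 25.0
eef_pos: [568.4, -68.0, 59.8]
ee_rot: [-0.0, 1.0, 0.0, -0.0]
force: [-4.3, 0.6, 1.5]
grip_width: 0.175
```

Emit:
{"method": "play_rows", "body": {"steps": [[[0.01,0,0],[0,0,0]],[[0.01,0,0],[0,0,0]],[[0.01,0,0],[0,0,0]],[[0.01,0,0],[0,0,0]]]}}

```text
time_s: 25.4
eef_pos: [598.4, -68.0, 59.8]
ee_rot: [-0.0, 1.0, 0.0, -0.0]
force: [-3.0, -0.2, 2.1]
grip_width: 0.179
```

Emit:
{"method": "play_rows", "body": {"steps": [[[0.01,0,0],[0,0,0]],[[0.01,0,0],[0,0,0]],[[0.01,0,0],[0,0,0]],[[0.01,0,0],[0,0,0]],[[0.006,0,0],[0,0,0]],[[0,0,0],[0,0,0]],[[0,0,0],[0,0,0]]]}}

```text
time_s: 26.1
eef_pos: [632.8, -68.0, 59.8]
ee_rot: [0.0, 1.0, 0.0, 0.001]
force: [1.7, 0.6, -0.4]
grip_width: 0.176
```

```bash
python3 look.py w12
python3 - <<'E'
from h import *
im=shot('top','t12')
cv2.imwrite('pics/t12c.png',cv2.resize(im[180:340,240:420,::-1],None,fx=3.5,fy=3.5,interpolation=cv2.INTER_CUBIC))
E
```

```text
[632.8 -68.   59.8] [1.e-04 1.e+00 2.e-04 8.e-04] [ 1.7  0.6 -0.4] 26.1 0.1756041658774753
```

View pics/w12.png

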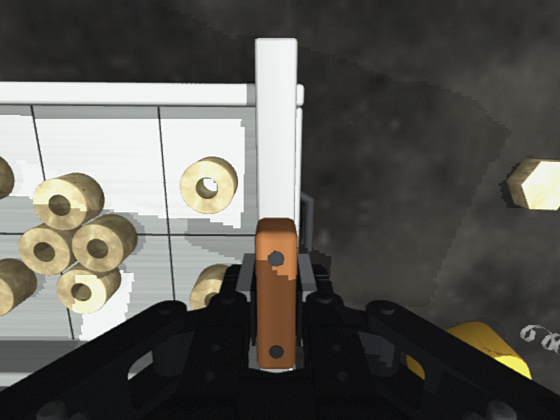

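View pics/t12c.png

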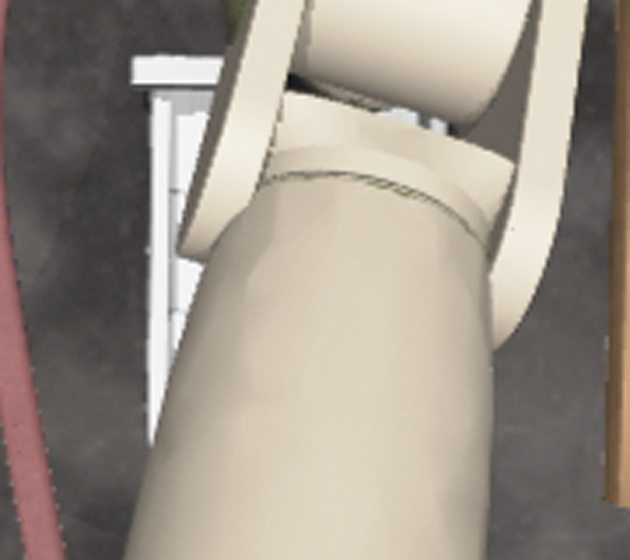

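Emit:
{"method": "play_rows", "body": {"steps": [[[0,0,0],[0,0,0]],[[0,0,0],[0,0,0]],[[0,0,0],[0,0,0]],[[0,0,-0.02],[0,0,0]],[[0,0,-0.04],[0,0,0]],[[0,0,-0.05],[0,0,0]],[[0,0,-0.05],[0,0,0]],[[-0.05,0,-0.03],[0,0,0]],[[-0.05,0,0],[0,0,0]],[[-0.05,0,0],[0,0,0]],[[-0.05,0,0],[0,0,0]],[[0,0,0],[0,0,0]],[[0,0,0],[0,0,0]]], "grip": 0.6}}

```text
time_s: 27.5
eef_pos: [482.5, -68.3, 203.7]
ee_rot: [0.0, 1.0, -0.0, 0.001]
force: [0.5, -0.6, -0.4]
grip_width: 0.402
```

```bash
python3 look.py w13
python3 - <<'E'
from h import *
im=shot('top','t13')
cv2.imwrite('pics/t13c.png',cv2.resize(im[180:340,240:420,::-1],None,fx=3.5,fy=3.5,interpolation=cv2.INTER_CUBIC))
shot('scene','s13')
E
```

```text
[482.5 -68.3 203.7] [ 5.0e-04  1.0e+00 -0.0e+00  1.2e-03] [ 0.5 -0.6 -0.4] 27.5 0.4016124278280929
```

View pics/w13.png

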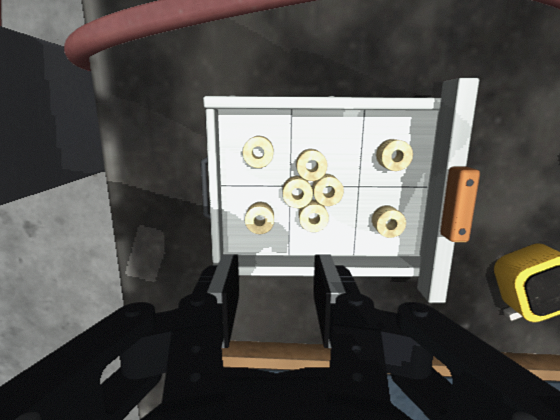

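View pics/t13c.png

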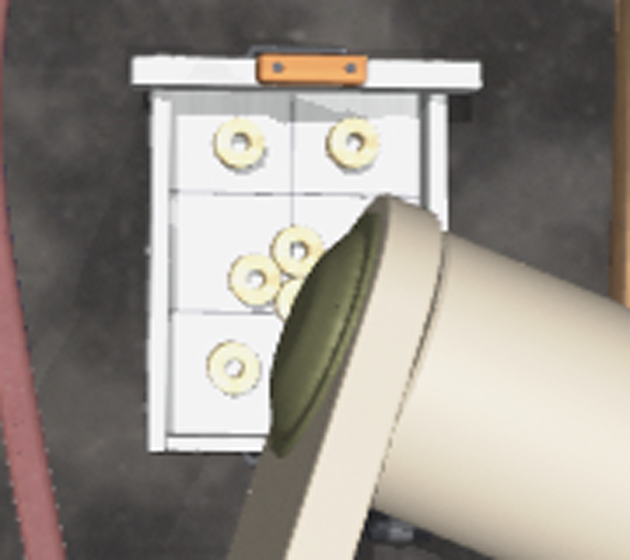

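View pics/s13.png

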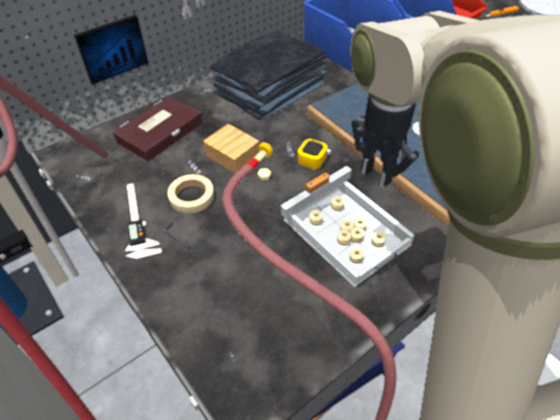

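```bash
python3 -c "
from rig import ctrl
print(ctrl.finish_job())"
```

```text
the job is handed in; nothing more can be done
None
```

The job is done and handed in at about 27.6 s, well under the 72 s limit.

**Spreading:** I moved four spacers: the three stacked ones, and one floor spacer that lay across a scribed line. All eight now lie flat in one layer and each of the six fields holds at least one. Two of them sit across scribed lines near the middle. Those two and the two single ones filling the middle fields still stand close together, with nothing on top of anything.

**Levelling bar:** I set the bar on both rails at the near end. It slid about 200 mm along both rails to the far end without being stopped.

**Last checks:** The final pictures from all three cameras show the bar lying square across both rails at the far end and the bystanders where they were. The gripper is open and clear, about 200 mm above the bench.

**Force readings:** When the bar first touched down, the reading reached about 13 N, and early in the slide it was about 12 N. I eased off both times, and the rest of the slide read 0 to 2 N upward. One spacer was pressed on the tray floor at about 16 N as it was set down. All of these are far below the limits, and no check failed or disagreed.

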